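# Set out the mudroom bench for the morning

## Task

Set the bench out for the morning: put the larger polish tin on the middle of the slate tile and the smaller tin centred on top of it, and lay the shoehorn flat, exactly midway between the centres of the green key dish and the tile and with its middle level with theirs, its length pointing straight away from the robot. Stand the flashlight, lens down as it is now, straight behind the key dish as seen from the robot (farther out, parallel to the robot's forward direction), with a clear gap of 3 cm between flashlight and dish rim. Never let the flashlight topple, and leave the ice scraper, jar, brush and padlock where they are.

Things in the scene. Friction and masses are not known exactly. Their poses are not given: they have to be found in the camera images.
- dish: Green glazed ceramic key dish with a brass key lying in it, round, 100 mm across the rim, 32 mm high, fixed to the bench. Origin: centre of its underside on the bench. Its x axis always points straight away from the robot (world +x), y to the robot's left. Either to the robot's left or right of the tile, centres about 250 mm apart, and no more than 15 mm nearer or farther than the tile.
- tile: Dark grey square slate tile, 100 x 100 mm, 8 mm thick, fixed to the bench, turned up to 17 degrees. Origin: centre of its underside on the bench; its top is 8 mm higher.
- tin_big: Larger round flat shoe-polish tin of bare metal, closed, 62 mm diameter, 26 mm high, about 0.11 kg, standing flat with its lid up. Origin: centre of its underside, z up.
- tin_small: Smaller round flat shoe-polish tin of bare metal, closed, 44 mm diameter, 22 mm high, about 0.06 kg, standing flat with its lid up. Origin: centre of its underside, z up.
- shoehorn: Steel shoehorn lying flat, 170 mm long along its x axis (handle to -x, hollow blade to +x; either way round is fine at the end), about 0.11 kg. Origin: middle of its length, on its underside, z up, near its balance point. From x = -85 to +27 mm it is a bar 20 mm wide, 10 mm thick: grip across it at the origin. The round-ended blade is up to 46 mm wide, 10 mm high at its upturned edges.
- flashlight: Aluminium flashlight standing upright on its lens, 120 mm tall, about 0.15 kg: head 40 mm diameter up to 36 mm height, tapering by 46 mm height to a straight barrel of 26 mm diameter that runs to the top; grip the barrel. Origin: centre of the lens face on the bench, z up.
- scraper: Blue plastic ice scraper, 200 mm long along its x axis, blade 90 mm wide, at most 22 mm high, lying loose far out behind the row, roughly across the robot's view. Bystander, not to be moved. Origin: on its underside, 100 mm from the blade's edge and 110 mm from the handle's end.
- jar: Amber glass jar with dark lid, 64 mm diameter, 70 mm high, loose, standing. Bystander, not to be moved. Origin: centre of its underside.
- brush: Wooden shoe brush, 150 x 48 mm, 44 mm high, long along its x axis, bristles down, loose. Bystander, not to be moved. Origin: centre of its underside.
- padlock: Brass padlock lying flat, body 30 x 45 mm and 22 mm high, steel shackle reaching 46 mm along its +x, loose, near the robot, in front of the left end of the row. Bystander, not to be moved. Origin: centre of the body's underside.

How it is judged (in metres and radians):
At the end, for the whole second after the job is handed in: Big tin flat on tile, within 14 mm of centre; small tin flat on it within 12 mm. Shoehorn flat on bench, middle < 142 mm from dish and tile centres, within 30 mm of dish in x, 15 deg of straight. Flashlight upright, 85-116 mm beyond dish centre, within 15 mm sideways. All released, at rest (horizontal distance between tin_big and tile below 0.014 m and z of tin_big in the frame of tile between 0.005 and 0.011 m and angle between each of tin_big, tin_small, shoehorn, flashlight's own z axis and vertical below 0.1 rad and horizontal distance between tin_small and tin_big below 0.012 m and z of tin_small in the frame of tile between 0.03 and 0.038 m and horizontal distance between shoehorn and dish below 0.142 m and horizontal distance between shoehorn and tile below 0.142 m and x of shoehorn in the frame of dish between -0.03 and 0.03 m and angle between the x axis of shoehorn and the x axis of dish, either way round below 0.26 rad and height (world z) of each of shoehorn, flashlight below 0.006 m and x of flashlight in the frame of dish between 0.085 and 0.116 m and y of flashlight in the frame of dish between -0.015 and 0.015 m and linear speed of each of tin_big, tin_small, shoehorn, flashlight below 0.02 m/s); the robot touches nothing.
It fails at once if the flashlight is tipped over (more than 40 degrees) (angle between flashlight's own z axis and vertical above 0.7 rad).
It fails at once if the scraper is moved more than 20 mm (distance of scraper from where it was at the start of the episode above 0.02 m).
It fails at once if the jar is moved more than 20 mm (distance of jar from where it was at the start of the episode above 0.02 m).
It fails at once if the brush is moved more than 20 mm (distance of brush from where it was at the start of the episode above 0.02 m).
It fails at once if the padlock is moved more than 20 mm (distance of padlock from where it was at the start of the episode above 0.02 m).
It also fails if it takes over 120 s, if anything falls off the work surface, if the arm or the gripper's body presses on something with over 40 N, if the wrist force passes 120 N, or if a joint passes its speed limit or range.

## Robot

A 6-joint arm with a two-finger parallel gripper is mounted at the origin on the work surface. World frame = base frame: x ahead of the robot, y to its left, z up, the work surface at z = 0. Lengths are in mm, angles in rad, forces in N, time in s.
With the tool pointing down it reaches from about 275 to 725 mm from the base axis. Payload 5.6 kg.
Tool frame: the origin (TCP) lies between the finger pads; the fingertips stand 22 mm ahead of it and the grasp point (between the pads) lies 3 mm ahead of it (r.nose_length is the distance from the TCP to the fingertips, in mm); z points along the fingers, y is the line along which they close (so a half turn about z gives the same grasp; the last joint's range is limited). The gripper opens to 85 mm and grips with 20 to 120 N. Pads are 22 mm wide; open, the fingers measure 114 mm over their backs; the gripper's body (76 mm by 85 mm) begins 54 mm behind the grasp point. The pads swing forward as they close: fully open they stand 13 mm farther back than shut.
Start: joints at [1.557, 0.255, 0.108, 0, -1.424, -0.285], TCP at [161.878, 525.632, 253.283] pointing down, gripper open.
Joint ranges: [-2.95, 2.95], [-1.21, 1.97], [-1.09, 1.5], [-2.87, 1.71], [-2.94, -0.07], [-3.05, 3.05]. Speed limits (rad/s): [2.57, 2.57, 3.14, 3.14, 3.14, 3.14].

## Interface

Orientations are given as a unit quaternion [w, x, y, z].
In Python, from station import r gives the robot as it stands.
- The arm moves only by the tool pendant, called after "Request:" in YAML: its name, and indented under it one key for each argument. Schema: {"type":"object","properties":{"deltas":{"type":"object","properties":{"increments":{"type":"array","items":{"type":"array","items":{"type":"number"},"minItems":5,"maxItems":5},"minItems":1,"maxItems":10}},"additionalProperties":false,"required":["increments"]},"force":{"type":"number"},"only":{"type":"string"},"quiet":{"type":"boolean"},"lines":{"type":"string"}},"required":["deltas"],"additionalProperties":false}. deltas is an object whose key "increments" holds a list of rows, 1 to 10 of them, each of 5 numbers: dx, dy, dz in mm, then a turn about the tool's z in rad, then the opening from 0.0 (shut) to 1.0 (fully open); each row shifts and turns the commanded pose from where the row before left it, along the tool's axes as they then stand; what a row does not reach is not made up. A row lasts 1/10 s, in which the tool goes at most 50 mm and 0.15 rad, less where a joint would pass 70% of its speed; a pose out of reach is approached as far as the arm can. The fingers move at their own pace and stop on an object; force is the grip in N (left out, the last holds). Time passes only in rows, so rows that do not move let the fingers close. The tool returns the time, the measured TCP pose, the force, the opening and the grip force at its end. only (a regular expression) keeps the lines of the reply that match it, lines (a string "A,B") keeps lines A to B, and quiet returns only ok. Input that does not fit is refused with a message, and nothing moves.
- r.state(): the state, without advancing time (a new reading comes with each control period).
- r.read_camera(name): name is "scene" or "top" or "wrist"; returns the picture (400x640x3 uint8, red, green, blue); there is no depth.
- r.get_calibration(name): a dict with "vertical_fov" (degrees; the focal length in pixels is half the picture's height over the tangent of half this angle, whatever the lens; pixels are square), "cx", "cy" (the principal point, pixels), "k1" (the pictures are not rectified: a ray, as slopes to the right and down, at radius r is drawn at 1 + k1 r^2 times it, then the intrinsics apply), "world_from_camera" (4x4, takes a point from camera to world coordinates). Camera axes: x right, y down, z forward; pixel columns grow to the right and rows downward; lengths in mm; the calibration is good to about 2 mm. A picture is of the moment at which its call begins: read the wrist's pose just before it. get_calibration takes no time and is no camera call; for the wrist camera it gives the pose at the moment of the call.
- r.finish_job(): hands the job in; it is judged then, once.
The state is a dict: "clock": time; "joint_pos": joint angles; "joint_vel": joint speeds; "effort": joint torques, N m; "eef_pos": TCP position; "eef_rot": TCP orientation; "wrist_force": force on the tool from outside, world axes, zero at the start; "moment": the same for the moment, N m; "grip_width": opening from 0.0 (shut) to 1.0 (fully open); "grasp_force": force on a finger pad.
Only numpy, scipy, OpenCV 4.12 (cv2) and the standard library are available. Lean on these libraries where they do the work, as an engineer would, in place of code of your own. Each camera call takes 0.05 s, during which the arm holds its last target. There are 200 camera calls.

## Working session

There is one attempt and no reset: what is moved stays moved. The work goes in short steps, Python scripts to look and compute and a tool call to move; the robot and the scene stay as the last step left them, time stands still between calls to the robot, and variables do not carry over. Pictures are saved under pics/ and viewed, at most 14 in all, crops included, and the job is handed in when it is done.

```bash
ls; mkdir -p pics
```

Run:
```python
from station import r
import cv2,numpy as np
for n in("top","scene"):
    c=r.get_calibration(n);print(n,c)
    cv2.imwrite(f"pics/{n}0.png",r.read_camera(n)[...,::-1])
print(r.state(), r.get_calibration("wrist"))
```

```text
pics
top {'vertical_fov': 45.3344462922214, 'cx': 321.7761327685679, 'cy': 195.1377093294569, 'k1': -0.12946726875724793, 'world_from_camera': array([[ 1.12770745e-02, -9.91916156e-01,  1.26392909e-01,
         4.44946990e+02],
       [-9.99869819e-01, -1.26446474e-02, -1.00229013e-02,
         6.54929612e+00],
       [ 1.15400715e-02, -1.26263426e-01, -9.91929622e-01,
         1.13465246e+03],
       [ 0.00000000e+00,  0.00000000e+00,  0.00000000e+00,
         1.00000000e+00]])}
scene {'vertical_fov': 45.82466516923722, 'cx': 308.1379701016728, 'cy': 202.50690405399195, 'k1': -0.05899782746080088, 'world_from_camera': array([[ 6.78016447e-01,  4.93137150e-01, -5.45077470e-01,
         1.13732394e+03],
       [ 7.34782768e-01, -4.34840981e-01,  5.20583908e-01,
        -5.30801509e+02],
       [ 1.96972428e-02, -7.53477984e-01, -6.57178018e-01,
         7.11379126e+02],
       [ 0.00000000e+00,  0.00000000e+00,  0.00000000e+00,
         1.00000000e+00]])}
{'clock': 0.1, 'joint_pos': array([ 1.55663923e+00,  2.55706804e-01,  1.07101245e-01, -3.87122399e-04,
       -1.42388033e+00, -2.8
[... 352 characters left out ...]
857626e-01, -1.48861835e-01, -7.58109651e-05]), 'wrist_force': array([-0.59408505, -0.83471988, -0.06037026]), 'moment': array([ 0.00929064, -0.02143621, -0.01975602]), 'grasp_force': 0.0, 'grip_width': 0.9966455247301406} {'vertical_fov': 61.91992914339566, 'cx': 318.8726354330483, 'cy': 199.8119958551972, 'k1': -0.062317673910740654, 'world_from_camera': array([[-2.94487462e-01, -9.18270755e-01, -2.64680856e-01,
         2.28258435e+02],
       [-9.55651496e-01,  2.83752097e-01,  7.88350589e-02,
         5.05138694e+02],
       [ 2.71181899e-03,  2.76158592e-01, -9.61108255e-01,
         3.72877567e+02],
       [ 0.00000000e+00,  0.00000000e+00,  0.00000000e+00,
         1.00000000e+00]])}
```

View pics/top0.png

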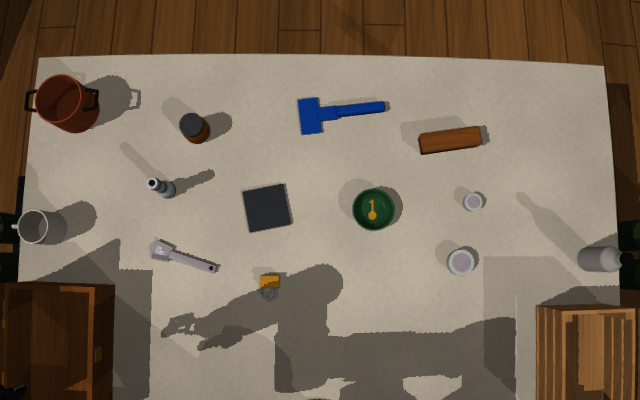

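View pics/scene0.png

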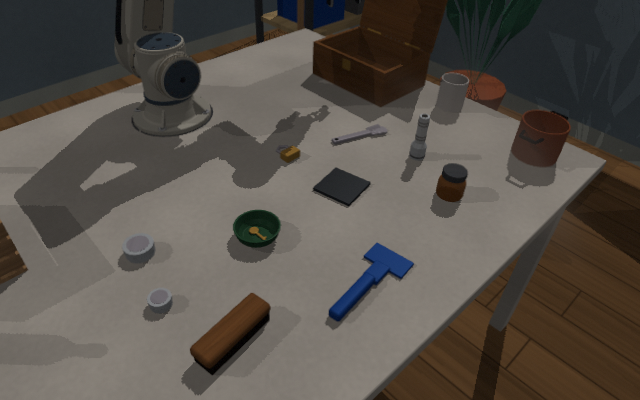

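The top view (x up, y left) shows: flashlight about (160,187), shoehorn (185,257), tile (267,208), dish (374,209), small tin (473,202), big tin (460,263), scraper (340,113), brush (453,140), jar (195,127) and padlock (270,283). The scene view has the same items: dish (257,230), tile (342,186), big tin (138,248), small tin (160,299), flashlight (420,135) and shoehorn (360,134).

Create h.py:
```python
import numpy as np, cv2
from station import r
def ray(c,uv):
    f=200/np.tan(np.radians(c["vertical_fov"])/2)
    K=np.array([[f,0,c["cx"]],[0,f,c["cy"]],[0,0,1]])
    p=cv2.undistortPoints(np.array(uv,float).reshape(-1,1,2),K,np.array([c["k1"],0,0,0]))[:,0]
    W=c["world_from_camera"]; d=np.c_[p,np.ones(len(p))]@W[:3,:3].T
    return W[:3,3],d/np.linalg.norm(d,axis=1)[:,None]
def plane(c,uv,z):
    o,d=ray(c,uv); return o+d*((z-o[2])/d[:,2])[:,None]
def tri(c1,u1,c2,u2):
    o1,d1=ray(c1,u1);o2,d2=ray(c2,u2);d1=d1[0];d2=d2[0]
    s=np.linalg.lstsq(np.c_[d1,-d2],o2-o1,rcond=None)[0]
    a,b=o1+s[0]*d1,o2+s[1]*d2
    return (a+b)/2,np.linalg.norm(a-b)
def blobs(m,amin=60):
    m=cv2.morphologyEx(m.astype(np.uint8)*255,cv2.MORPH_OPEN,np.ones((2,2)))
    cs,_=cv2.findContours(m,cv2.RETR_EXTERNAL,cv2.CHAIN_APPROX_NONE)
    return [c for c in cs if cv2.contourArea(c)>amin]
```

Run:
```python
from h import *
for n in("top","scene"):
    im=cv2.imread(f"pics/{n}0.png").astype(int);b,g,R=[im[...,i] for i in range(3)]
    for nm,m in dict(metal=(b>R+3)&(b>70)&(b<R+50),green=(g>R+15)&(g>b+5),dark=(im.max(2)<62)&(abs(b-R)<14),orange=(R>b+50)).items():
        for c in blobs(m,80):
            (x,y),(w,h),a=cv2.minAreaRect(c)
            print(n,nm,np.round([x,y,w,h,a,cv2.contourArea(c)],1))
    sc=im.astype(np.uint8)
    print([ (p,sc[p[1],p[0]]) for p in ([(460,263),(473,202),(185,257),(267,208),(420,250),(374,209)] if n=="top" else [(138,248),(160,299),(360,134),(342,186),(110,280),(257,230)])])
```

```text
top green [ 374.   210.    40.    42.    90.  1313.5]
top dark [ 13.5 392.   14.   27.   90.  285. ]
top dark [629.5 272.   36.   19.   90.  609. ]
top dark [629.1 236.4  30.4  21.4  87.1 588. ]
top dark [ 30.8 224.7  21.1  25.8  11.9 401. ]
top dark [ 374.   210.    40.    38.    90.  1188.5]
top dark [ 267.2  208.6   41.2   41.8   78.7 1629.5]
top dark [  10.3  229.8   22.7  107.5    4.1 1273. ]
top dark [192.3 125.3  23.3  22.6  45.  413.5]
top dark [ 92.  100.6  13.2  22.8   8.1  93.5]
top orange [ 586.5  353.    92.    99.    90.  7369. ]
top orange [ 77.5 343.  112.   35.   90.  764. ]
top orange [270.5 282.   12.   19.   90.  225.5]
top orange [ 451.1  140.    19.2   61.1   82.  1078.5]
top orange [ 28.1 133.    3.3  40.4   6.3  85.5]
top orange [ 60.9 100.2  39.4  50.5  26.6 208.5]
top orange [635.5 115.4 135.4  11.6  87.1 794. ]
top orange [621.4  65.   36.3   6.3  87.5 158.5]
top orange [  10.5  123.8   30.6  178.2    6.8 3072. ]
top orange [304.5  43.   22.   31.   90.  638.5]
top orange [50.  43.   8.2 26.3  5.2 84. ]
top orange [ 64.6  42.6  15.7  29.2   7.8 220. ]
top o
[... 1833 characters left out ...]
9.5   76.2   23.7 2027.5]
scene dark [150.9  58.3  14.   24.1  48.8 130.5]
scene dark [  533.5    82.5   165.    211.     90.  22312.5]
scene dark [355.5   7.5  15.   19.   90.  236. ]
scene dark [309.   15.   30.    8.   90.  231.5]
scene dark [  138.5    59.    118.    277.     90.  18253. ]
scene orange [ 230.6  326.1   20.9   83.2   46.5 1475. ]
scene orange [491.  87.  24.  30.  90. 516.]
[((138, 248), array([107, 102, 106], dtype=uint8)), ((160, 299), array([108, 102, 107], dtype=uint8)), ((360, 134), array([114, 109, 114], dtype=uint8)), ((342, 186), array([43, 41, 39], dtype=uint8)), ((110, 280), array([113, 120, 126], dtype=uint8)), ((257, 230), array([ 38,  86, 116], dtype=uint8))]
```

Run:
```python
from h import *
import itertools
B={}
for n in("top","scene"):
    im=cv2.GaussianBlur(cv2.imread(f"pics/{n}0.png"),(3,3),0).astype(int);b,g,R=[im[...,i] for i in range(3)]
    for c in blobs((b>=g+1)&(im.max(2)>90)&(b<R+40),40):
        (x,y),(w,h),a=cv2.minAreaRect(c)
        bx=cv2.boundingRect(c)
        if y>90: print(n,np.round([x,y,w,h,a,cv2.contourArea(c)],1),bx)
T=r.get_calibration("top");S=r.get_calibration("scene")
print("tile",plane(T,[(267.2,208.6)],8),plane(S,[(341.9,187.1)],8),tri(T,(267.2,208.6),S,(341.9,187.1)))
print("dish rim",plane(T,[(374,210)],30),plane(S,[(257.5,230)],30),tri(T,(374,210),S,(257.5,230)))
t=cv2.imread("pics/top0.png");s=cv2.imread("pics/scene0.png")
f=lambda I,x,y,w,h,k:cv2.resize(I[y:y+h,x:x+w],None,fx=k,fy=k,interpolation=cv2.INTER_CUBIC)
cv2.imwrite("pics/c1.png",np.vstack([np.hstack([f(t,135,165,90,65,4),f(t,135,225,90,65,4)]),np.hstack([f(t,435,180,90,65,4),f(t,425,235,90,65,4)])]))
cv2.imwrite("pics/c2.png",np.vstack([np.hstack([f(s,390,100,90,65,4),f(s,315,105,90,65,4)]),np.hstack([f(s,110,265,90,65,4),f(s,100,220,90,65,4)])]))
```

```text
top [462.  263.   18.   18.   90.  252.5] (453, 254, 19, 19)
top [183.4 258.8  67.7  17.1  18.4 553.5] (151, 242, 66, 31)
top [474. 202.  12.  12.  90. 113.] (468, 196, 13, 13)
scene [160.  298.5  17.   22.   90.  293. ] (149, 290, 23, 18)
scene [138.5 245.   20.   29.   90.  444.5] (124, 235, 30, 21)
scene [362.9 132.4   7.9  47.9  79.7 166.5] (340, 126, 48, 15)
tile [[554.77594082 123.8433242    8.        ]] [[565.97214212 123.50867816   8.        ]] (array([557.94817322, 127.31098257,   0.56517339]), np.float64(7.206033572556897))
dish rim [[ 552.44624691 -126.32663943   30.        ]] [[ 566.50288514 -127.08030298   30.        ]] (array([ 555.78290159, -124.34061709,   20.21147726]), np.float64(7.91701836160447))
```

View pics/c1.png

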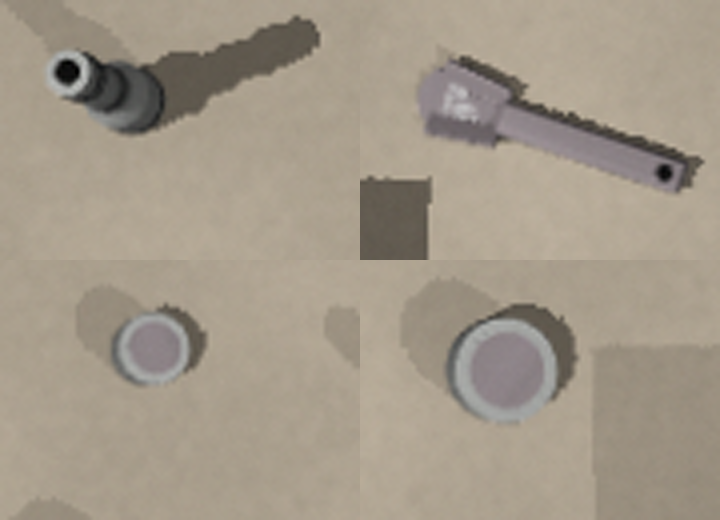

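View pics/c2.png

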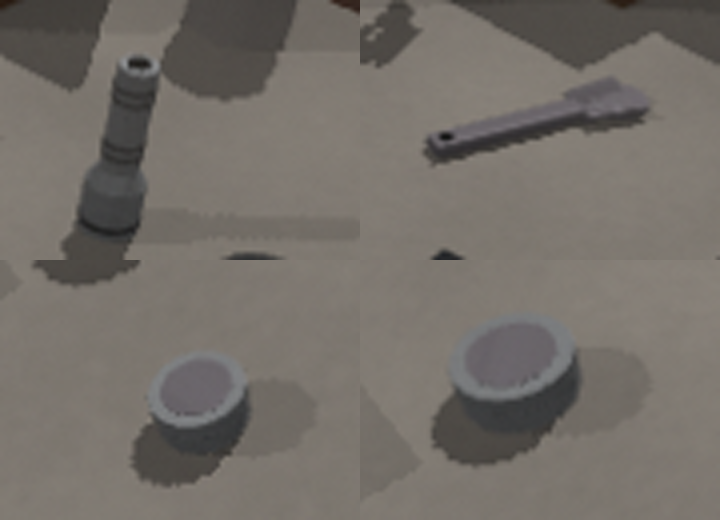

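The crops show the flashlight top at top (152,183) and scene (424.5,116). The shoehorn's ends are at top (215.8,268.8)/(149.5,249.2) and scene (332,140)/(387.5,130.5). The lid centres are at top (461.5,262.5) and (473.8,202), and scene (138,243.8) and (159.5,297).

Run:
```python
from h import *
np.set_printoptions(precision=1,suppress=True)
T=r.get_calibration("top");S=r.get_calibration("scene")
for n,a,b,z in [("fl top",(152,183),(424.5,116),120),("horn handle",(215.75,268.75),(332,140),8),("horn blade",(149.5,249.2),(387.5,130.5),8),("big",(461.5,262.5),(138,243.75),26),("small",(473.8,202),(159.5,297),22)]:
    print(n,*tri(T,a,S,b),plane(T,[a],z),plane(S,[b],z))
def quad(n):
    im=cv2.imread(f"pics/{n}0.png").astype(int)
    m=(im.max(2)<62)&(abs(im[...,0]-im[...,2])<14)
    c=[c for c in blobs(m,500) if cv2.pointPolygonTest(c,(267,208) if n=="top" else (342,186),False)>0][0]
    return cv2.approxPolyDP(c,4,True)[:,0]
for n,c in(("top",T),("scene",S)):
    q=quad(n);print(q.tolist(),plane(c,q,8))
```

```text
fl top [597.8 366.8 120.1] 4.542877203348819 [[596.1 365.1 120. ]] [[598.6 369.6 120. ]]
horn handle [412.4 241.7  11.6] 2.31532070123292 [[411.5 241.6   8. ]] [[409.3 246.7   8. ]]
horn blade [458.1 412.8  -8.6] 11.631300356275592 [[454.  402.5   8. ]] [[476.5 396.7   8. ]]
big [ 433.3 -330.1   25.4] 5.458418348312324 [[ 432.  -332.4   26. ]] [[ 436.  -328.2   26. ]]
small [ 576.4 -363.8   21.8] 6.171841604514122 [[ 574.9 -366.5   22. ]] [[ 578.7 -361.4   22. ]]
[[283, 185], [244, 193], [251, 232], [291, 224]] [[611.6  87.7   8. ]
 [591.3 180.1   8. ]
 [498.9 160.7   8. ]
 [519.1  66.8   8. ]]
[[314, 189], [350, 206], [370, 183], [336, 169]] [[527.7  69.3   8. ]
 [625.   88.9   8. ]
 [599.6 185.2   8. ]
 [507.  163.3   8. ]]
```

Add to h.py:
```python
from scipy.spatial.transform import Rotation as Ro
np.set_printoptions(precision=1,suppress=True)
def rel(x,y,z):
    s=r.state();q=s["eef_rot"];return Ro.from_quat(q[[1,2,3,0]]).inv().apply(np.array([x,y,z])-s["eef_pos"])
def yaw():  # direction of tool x in world
    q=r.state()["eef_rot"];v=Ro.from_quat(q[[1,2,3,0]]).apply([1,0,0]);return np.arctan2(v[1],v[0])
def shot(name):
    c=r.get_calibration("wrist");im=r.read_camera("wrist")[...,::-1].copy();cv2.imwrite(f"pics/{name}.png",im);np.save(f"pics/{name}.npy",c,allow_pickle=True);return c,im
def load(name): return np.load(f"pics/{name}.npy",allow_pickle=True).item(),cv2.imread(f"pics/{name}.png")
```

```text
(no output)
```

Request:
pendant:
  deltas: {"increments":[[46, 2, 0, 0, 1], [46, 2, 0, 0, 1], [46, 2, 0, 0, 1], [46, 2, 0, 0, 1], [46, 2, 0, 0, 1], [46, 2, 0, 0, 1], [46, 2, 0, 0, 1], [46, 2, 0, 0, 1], [46, 3, 0, 0, 1], [46, 3, 0, 0, 1]]}
  force: 40

```text
clock: 1.1
eef_pos: [596.5, 368.2, 252.6]
eef_rot: [0.0, 0.989, -0.149, -0.0]
wrist_force: [1.4, 1.2, 0.4]
grip_width: 1.0
grasp_force: 0.0
```

Request:
pendant:
  deltas: {"increments":[[0, 0, 0, 0, 1], [0, 0, 0, 0, 1]]}

```text
clock: 1.3
eef_pos: [595.8, 368.3, 251.5]
eef_rot: [0.001, 0.989, -0.15, -0.001]
wrist_force: [-0.5, -0.2, -0.7]
grip_width: 0.999
grasp_force: 0.0
```

```bash
python3 -c "
from h import *
shot('w1');print(r.state()['eef_pos'],yaw(),r.state()['joint_pos'])"
```

```text
[595.  369.  252.3] -0.29941145839766514 [ 0.8  0.6  0.6 -0.  -1.6  0.5]
```

View pics/w1.png

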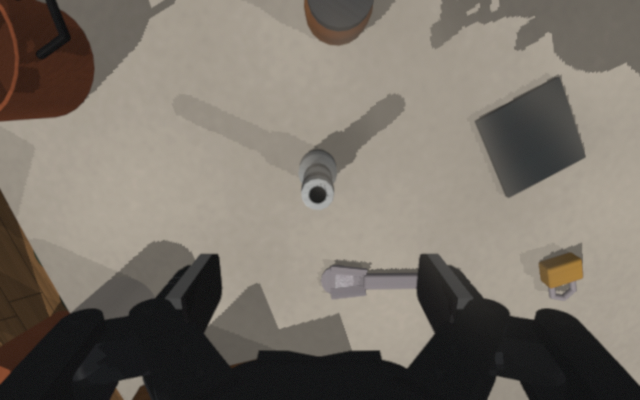

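The wrist view shows the flashlight's tail ring at (317.5,193), its head circle around (317,167), the tile at (530,137), the shoehorn blade at (345,280) and the jar at the top edge.

Run:
```python
from h import *
c,im=load("w1")
T=r.get_calibration("top")
g=im.max(2)
# bright ring of tail & hole
m=(g<60);m[:150]=0;m[240:]=0;m[:,:270]=0;m[:,370:]=0
for k in blobs(m,60):
    (x,y),a,_=cv2.minAreaRect(k);print("dark",x,y,a);
    print(plane(c,[(x,y)],120),tri(T,(152,183),c,(x,y)))
i=im.astype(int);m=(g<95)&(abs(i[...,0]-i[...,2])<14);m[:70]=0;m[210:]=0;m[:,:460]=0;m[:,600:]=0
for k in blobs(m,2000):
    q=cv2.approxPolyDP(k,8,True)[:,0];P=plane(c,q,8);print("tile",q.tolist(),P,P.mean(0))
    print([np.linalg.norm(P[j]-P[j-1]) for j in range(len(P))])
```

```text
dark 318.0 196.0 (14.0, 14.0)
[[595.9 368.6 120. ]] (array([595.9, 367.7, 116.5]), np.float64(2.921684523569944))
tile [[560, 78], [477, 122], [507, 196], [585, 157]] [[614.7  90.8   8. ]
 [594.6 188.5   8. ]
 [501.3 168.8   8. ]
 [519.8  71.5   8. ]] [557.6 129.9   8. ]
[np.float64(96.9049461600757), np.float64(99.75777451627624), np.float64(95.3245973913054), np.float64(99.0455231127222)]
```

Request:
pendant:
  deltas: {"increments":[[1, 0, 35, 0, 1], [0, 0, 35, 0, 1], [0, 0, 35, 0, 1], [0, 0, 30, 0, 1], [0, 0, 22, 0, 1], [0, 0, 15, 0, 1], [0, 0, 0, 0, 1]]}
  force: 30

```text
clock: 2.05
eef_pos: [593.5, 369.0, 79.0]
eef_rot: [0.002, 0.989, -0.148, -0.002]
wrist_force: [-1.3, -0.5, -0.2]
grip_width: 0.999
grasp_force: 0.0
```

```bash
python3 -c "
from h import *
print(rel(596,368.5,79))"
```

```text
[ 2.5 -0.3  0. ]
```

Request:
pendant:
  deltas: {"increments":[[2, 0, 0, 0, 0.6], [0, 0, 0, 0, 0.45], [0, 0, 0, 0, 0.4], [0, 0, 0, 0, 0.35], [0, 0, 0, 0, 0.3], [0, 0, 0, 0, 0.25], [0, 0, 0, 0, 0.2], [0, 0, 0, 0, 0.2], [0, 0, 0, 0, 0.2]]}
  force: 30

```text
clock: 2.95
eef_pos: [598.2, 368.6, 82.0]
eef_rot: [-0.0, 0.989, -0.149, 0.0]
wrist_force: [-0.4, 1.0, 5.3]
grip_width: 0.296
grasp_force: 29.6
```

Request:
pendant:
  deltas: {"increments":[[0, 0, -10, 0, 0.2], [0, 0, -10, 0, 0.2], [0, 0, 0, 0, 0.2]]}

```text
clock: 3.25
eef_pos: [598.7, 368.6, 103.1]
eef_rot: [-0.001, 0.989, -0.149, 0.001]
wrist_force: [0.8, 1.1, -0.7]
grip_width: 0.297
grasp_force: 29.6
```

Request:
pendant:
  deltas: {"increments":[[0, 0, -30, -0.1, 0.2], [0, 0, -30, -0.1, 0.2], [0, 0, -30, -0.1, 0.2], [-20, 40, 0, 0, 0.2], [-20, 40, 0, 0, 0.2], [-20, 40, 0, 0, 0.2], [-20, 40, 0, 0, 0.2], [-20, 40, 0, 0, 0.2], [-18, 43, 0, 0, 0.2], [0, 0, 0, 0, 0.2]]}

```text
clock: 4.25
eef_pos: [477.5, 121.1, 191.7]
eef_rot: [0.0, 1.0, -0.001, -0.001]
wrist_force: [-0.3, 2.0, -1.9]
grip_width: 0.296
grasp_force: 30.2
```

Request:
pendant:
  deltas: {"increments":[[0, 0, 0, 0, 0.2]]}

```text
clock: 4.35
eef_pos: [479.8, 124.3, 191.7]
eef_rot: [-0.0, 1.0, -0.0, 0.0]
wrist_force: [-0.2, 0.7, -1.4]
grip_width: 0.293
grasp_force: 30.2
```

```bash
python3 -c "
from h import *
shot('w2');print(r.state()['eef_pos'],yaw())"
```

```text
[480.3 125.1 191.5] 0.0005785294671457053
```

Request:
pendant:
  deltas: {"increments":[[0, 50, 0, 0, 0.2], [0, 50, 0, 0, 0.2], [0, 50, 0, 0, 0.2], [0, 50, 0, 0, 0.2], [0, 50, 0, 0, 0.2], [0, 0, 0, 0, 0.2], [0, 0, 0, 0, 0.2]]}

```text
clock: 5.1
eef_pos: [481.0, -125.4, 190.7]
eef_rot: [-0.0, 1.0, -0.0, -0.0]
wrist_force: [-0.8, 0.5, -1.5]
grip_width: 0.299
grasp_force: 30.7
```

```bash
python3 -c "
from h import *
c,im=shot('w3');print(r.state()['eef_pos'],yaw())
cv2.imwrite('pics/w23.png',np.vstack([im[:260],load('w2')[1][:260]]))"
```

```text
[ 481.  -124.5  190.8] 0.0008554787920515473
```

View pics/w23.png

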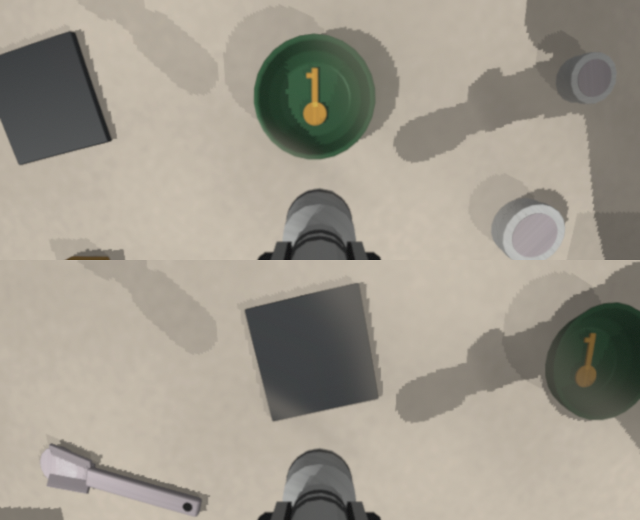

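Upper half (w3): dish rim circle centred near (315,96), big tin lid (533,232), small tin lid (593,76). Lower half (w2, row offset 260): tile centre near (312,91), shoehorn from (45,200) to (200,250), dish partly in view at (597,100).

Run:
```python
from h import *
T=r.get_calibration("top")
c3,i3=load("w3");c2,i2=load("w2")
def green(im):
    i=im.astype(int);m=(i[...,1]>i[...,2]+8)&(i[...,1]>i[...,0]+3);m[200:]=0
    k=max(blobs(m,500),key=cv2.contourArea);return cv2.convexHull(k)
h=green(i3);P=plane(c3,h[:,0],32);(x,y),rad=cv2.minEnclosingCircle(P[:,:2].astype(np.float32));print("dish",x,y,rad)
(u,v),ax,an=cv2.fitEllipse(h);print(u,v,ax,plane(c3,[(u,v)],32),"top cam",tri(T,(374,210),c3,(u,v)))
E2=[p for p in green(i2)[:,0]];E2=np.array([p for p in E2 if p[0]<630])
P=plane(c2,E2,32)[:,:2];A=np.c_[2*P,np.ones(len(P))];s=np.linalg.lstsq(A,(P**2).sum(1),rcond=None)[0];print("dish w2",s[:2],np.sqrt(s[2]+s[0]**2+s[1]**2))
def tile(c,im,box):
    i=im.astype(int);g=i.max(2);m=(g<95)&(abs(i[...,0]-i[...,2])<14);M=np.zeros_like(m);M[box[1]:box[3],box[0]:box[2]]=1
    k=max(blobs(m&M,1000),key=cv2.contourArea);q=cv2.approxPolyDP(k,8,True)[:,0];P=plane(c,q,8);return q,P
q2,P2=tile(c2,i2,(230,10,395,180));print("tile",q2.tolist(),P2[:,:2].tolist(),P2.mean(0),[np.linalg.norm(P2[j]-P2[j-1]) for j in range(len(P2))])
q3,P3=tile(c3,i3,(0,20,125,180));print("tile w3",q3.tolist(),P3[:,:2].tolist())
def metal(im):
    im=cv2.GaussianBlur(im,(3,3),0).astype(int)
    return blobs((im[...,0]>=im[...,1]+1)&(im.max(2)>90),150)
for n,c,im in(("w3",c3,i3),("w2",c2,i2)):
    for k in metal(im):
        if k[:,0,1].mean()<270:
            (x,y),wh,a=cv2.minAreaRect(k);print(n,(x,y),wh,a,plane(c,[(x,y)],24),plane(c,cv2.boxPoints(((x,y),wh,a)),8)[:,:2].tolist())
```

```text
dish 554.1461181640625 -122.23788452148438 49.075069427490234
314.89654541015625 97.17250061035156 (121.24586486816406, 125.00540924072266) [[ 556.1 -122.2   32. ]] top cam (array([ 553.6, -123.6,   41.1]), np.float64(5.282349763217974))
dish w2 [ 567.9 -113. ] 34.9680257419031
tile [[333, 31], [246, 51], [268, 136], [297, 155], [377, 138], [365, 73]] [[609.7323138134408, 112.5390431326705], [594.1903455943615, 186.6096546205673], [522.0120982084813, 170.38377761181079], [504.72269270895595, 144.47291694991856], [520.2083893747647, 71.86677933376933], [576.0017803024731, 84.585573253132]] [554.5 128.4   8. ] [np.float64(43.80805142026726), np.float64(75.68360629828511), np.float64(73.97958151003968), np.float64(31.14957853273481), np.float64(74.23919463976317), np.float64(57.22473407518213)]
tile w3 [[75, 33], [0, 56], [0, 118], [21, 164], [112, 140]] [[614.1743815918525, 86.21791747579483], [599.2488309095575, 163.6119977868471], [544.0571724531285, 175.99611056896686], [499.7397718495195, 163.7800596260961], [520.9287622554068, 65.65440578094912]]
w3 (535.704833984375, 235.7458953857422) (37.898921966552734, 46.98953628540039) 50.19443130493164 [[ 431.9 -332.    24. ]] [[425.1339753503843, -311.73629829432724], [456.49353301374174, -343.7751351043536], [425.4384856080771, -376.2198953737472], [392.3588403700913, -343.56475251346336]]
w3 (595.5, 78.0) (36.0, 31.0) 90.0 [[ 576.  -362.1   24. ]] [[592.1484867279033, -357.3054071407279], [593.6581117736258, -387.93535947391916], [562.3108472213361, -394.1930061102021], [561.1793645643098, -362.84578503832745]]
w2 (118.05777740478516, 230.934326171875) (165.13955688476562, 39.075538635253906) 20.78485870361328 [[436.  314.8  24. ]] [[440.8853388044428, 414.65370357543753], [478.91744391758186, 390.0216968548849], [418.5098067638933, 240.45972270157807], [377.55208075003316, 259.34552688099393]]
```

Run:
```python
from h import *
c2,i2=load("w2")
q=np.array([(362,22),(245,50),(273,160),(379,138)],np.float32)
q=cv2.cornerSubPix(cv2.cvtColor(i2,cv2.COLOR_BGR2GRAY),q.reshape(-1,1,2),(5,5),(-1,-1),(3,30,.01))[:,0]
P=plane(c2,q,8);print(q,P,P.mean(0))
c3,_=load("w3");print([tri(c2,q[j],c3,p) for j,p in((0,(75,32)),(3,(112,140)),(2,(20,164)))])
print("fl->",rel(656,-122,190))
```

```text
[[365.1  22.8]
 [244.1  49.2]
 [272.4 161. ]
 [377.2 138.5]] [[616.4  85.7   8. ]
 [595.7 188.2   8. ]
 [499.2 167.2   8. ]
 [519.7  71.6   8. ]] [557.7 128.2   8. ]
[(array([615.5,  85.8,   8.6]), np.float64(1.3355146258682749)), (array([519.6,  70.4,   0.6]), np.float64(1.1975340381196533)), (array([499. , 167.6,   5.2]), np.float64(0.5373205302602255))]
fl-> [175.   -2.3   0.7]
```

Request:
pendant:
  deltas: {"increments":[[44, -1, 0, 0, 0.2], [44, -1, 0, 0, 0.2], [44, 0, 0, 0, 0.2], [43, 0, 0, 0, 0.2], [0, 0, 20, 0, 0.2], [0, 0, 30, 0, 0.2], [0, 0, 30, 0, 0.2], [0, 0, 17, 0, 0.2], [0, 0, 0, 0, 0.2], [0, 0, 0, 0, 0.2]]}

```text
clock: 6.15
eef_pos: [656.2, -121.2, 94.7]
eef_rot: [0.0, 1.0, 0.002, 0.0]
wrist_force: [0.1, -0.0, -0.5]
grip_width: 0.298
grasp_force: 30.8
```

```bash
python3 -c "
from h import *
print(rel(657,-122.5,82),yaw())"
```

```text
[ 0.8  1.3 12.7] 0.0035688479569866817
```

Request:
pendant:
  deltas: {"increments":[[1, 1, 6, 0, 0.2], [0, 0, 4, 0, 0.2], [0, 0, 0, 0, 0.2]]}

```text
clock: 6.45
eef_pos: [656.3, -123.4, 84.1]
eef_rot: [-0.0, 1.0, 0.001, -0.0]
wrist_force: [0.4, 0.4, -1.7]
grip_width: 0.297
grasp_force: 30.8
```

Request:
pendant:
  deltas: {"increments":[[0, 0, 1.5, 0, 0.2], [0, 0, 0, 0, 0.2]]}

```text
clock: 6.65
eef_pos: [656.5, -123.7, 82.9]
eef_rot: [-0.0, 1.0, 0.001, 0.0]
wrist_force: [0.4, 0.1, -2.5]
grip_width: 0.294
grasp_force: 30.8
```

Request:
pendant:
  deltas: {"increments":[[0, 0, 1, 0, 0.2], [0, 0, 0, 0, 0.2]]}

```text
clock: 6.85
eef_pos: [656.7, -123.7, 82.1]
eef_rot: [0.0, 1.0, 0.001, 0.0]
wrist_force: [0.2, -0.4, -0.6]
grip_width: 0.297
grasp_force: 31.0
```

Request:
pendant:
  deltas: {"increments":[[0, 0, 1, 0, 0.2], [0, 0, 0, 0, 0.2]]}

```text
clock: 7.05
eef_pos: [656.8, -123.7, 82.0]
eef_rot: [0.0, 1.0, 0.001, 0.001]
wrist_force: [-2.3, 0.7, 5.0]
grip_width: 0.294
grasp_force: 31.4
```

Request:
pendant:
  deltas: {"increments":[[0, 0, 0, 0, 0.32], [0, 0, 0, 0, 0.4], [0, 0, 0, 0, 0.6], [0, 0, 0, 0, 0.8], [0, 0, 0, 0, 0.8], [0, 0, -20, 0, 0.8], [0, 0, -40, 0, 0.8], [0, 0, -40, 0, 0.8], [0, 0, -40, 0, 0.8], [0, 0, 0, 0, 0.8]]}

```text
clock: 8.05
eef_pos: [659.1, -124.5, 228.4]
eef_rot: [0.001, 1.0, 0.001, 0.006]
wrist_force: [-0.9, -0.2, 0.3]
grip_width: 0.8
grasp_force: 0.0
```

```bash
python3 -c "
from h import *
shot('w4');print(r.state()['eef_pos'],yaw())"
```

```text
[ 658.  -123.9  224.7] 0.0012514204822316301
```

View pics/w4.png

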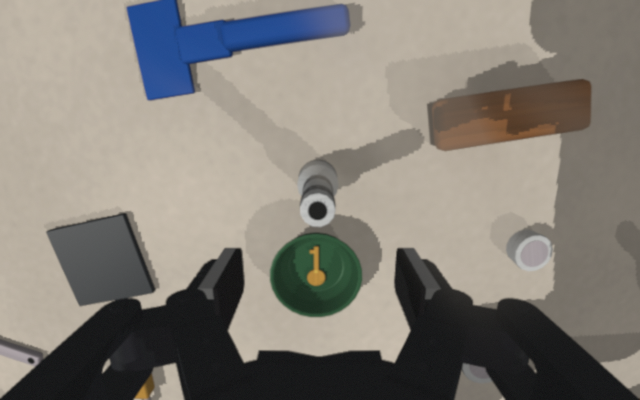

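The flashlight stands with its tail hole at (317.5,210) behind the dish, whose centre is at (316,274). Scraper and brush look untouched.

Run:
```python
from h import *
c,i=load("w4");print("fl",plane(c,[(317.5,210)],119),"dish",plane(c,[(316,274)],32))
```

```text
fl [[ 656.3 -123.6  119. ]] dish [[ 558.9 -122.    32. ]]
```

Request:
pendant:
  deltas: {"increments":[[-38, 34, 0, 0, 1], [-38, 34, 0, 0, 1], [-38, 34, 0, 0, 1], [-38, 34, 0, 0, 1], [-37, 34, 10, 0, 1], [-37, 37, 20, 0, 1], [0, 0, 0, 0, 1], [0, 0, 0, 0, 1], [0, 0, 0, 0, 1]]}

```text
clock: 9.0
eef_pos: [439.0, -323.1, 193.0]
eef_rot: [-0.0, 1.0, 0.001, -0.0]
wrist_force: [0.3, 0.0, 0.8]
grip_width: 1.0
grasp_force: 0.0
```

Run:
```python
from h import *
c,im=shot('w5');print(r.state()['eef_pos'],yaw())
c3,_=load("w3")
im2=cv2.GaussianBlur(im,(3,3),0).astype(int)
for k in blobs((im2[...,0]>=im2[...,1]+1)&(im2.max(2)>90),150):
    if k[:,0,1].mean()<300:
        (x,y),wh,a=cv2.minAreaRect(k);print((x,y),wh,plane(c,[(x,y)],26))
```

```text
[ 439.4 -322.9  193.1] 0.002321551428760325
(326.0, 193.0) (46.0, 46.0) [[ 432.2 -329.4   26. ]]
(369.0, 19.0) (38.0, 36.0) [[ 574.6 -362.4   26. ]]
```

View pics/w5.png

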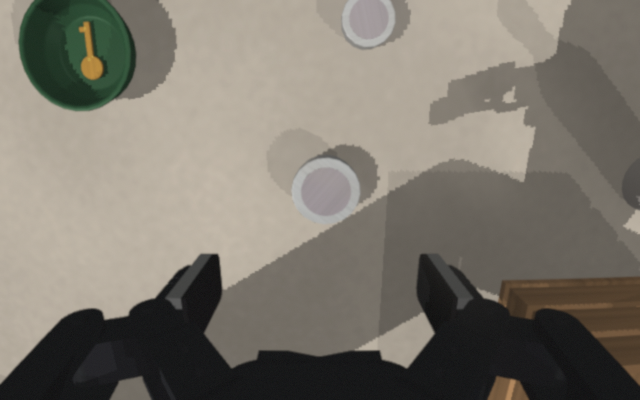

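The big tin's lid is centred at (326,192), the small tin at (369,19) and the dish at (77,48), all matching earlier estimates.

Request:
pendant:
  deltas: {"increments":[[-7, 7, 30, 0, 1], [0, 0, 40, 0, 1], [0, 0, 40, 0, 1], [0, 0, 30, 0, 1], [0, 0, 20, 0, 1], [0, 0, 0, 0, 1], [0, 0, 0, 0, 1]]}
  force: 40

```text
clock: 9.75
eef_pos: [432.7, -330.2, 33.8]
eef_rot: [0.0, 1.0, 0.001, 0.0]
wrist_force: [-0.1, 0.6, 0.3]
grip_width: 1.0
grasp_force: 0.0
```

```bash
python3 -c "
from h import *
print(rel(432.2,-329.5,24))"
```

```text
[-0.5 -0.7  9.8]
```

Request:
pendant:
  deltas: {"increments":[[0, -1, 9, 0, 1], [0, 0, 0, 0, 0.8], [0, 0, 0, 0, 0.6], [0, 0, 0, 0, 0.6], [0, 0, 0, 0, 0.6], [0, 0, 0, 0, 0.6]]}
  force: 40

```text
clock: 10.35
eef_pos: [432.1, -329.7, 25.0]
eef_rot: [0.0, 1.0, 0.001, 0.001]
wrist_force: [-0.5, 1.2, 6.0]
grip_width: 0.71
grasp_force: 43.9
```

Request:
pendant:
  deltas: {"increments":[[0, 0, -15, 0, 0.6], [0, 0, -15, 0, 0.6], [0, 0, -20, 0, 0.6], [0, 0, 0, 0, 0.6]]}

```text
clock: 10.75
eef_pos: [432.9, -330.3, 76.5]
eef_rot: [0.001, 1.0, 0.001, 0.002]
wrist_force: [0.1, 0.3, -0.5]
grip_width: 0.709
grasp_force: 43.7
```

Request:
pendant:
  deltas: {"increments":[[0, 0, -40, 0, 0.6], [0, -20, -30, 0, 0.6], [12, -48, 0, 0, 0.6], [14, -48, 0, 0, 0.6], [14, -48, 0, 0, 0.6], [14, -48, 0, 0, 0.6], [14, -48, 0, 0, 0.6], [14, -48, 0, 0, 0.6], [14, -48, 0, 0, 0.6], [14, -48, 0, 0, 0.6]]}

```text
clock: 11.75
eef_pos: [540.7, 76.7, 143.2]
eef_rot: [0.0, 1.0, 0.001, -0.001]
wrist_force: [1.3, -0.9, 0.0]
grip_width: 0.71
grasp_force: 44.3
```

Request:
pendant:
  deltas: {"increments":[[15, -48, 0, 0, 0.6], [0, 0, 20, 0, 0.6], [0, 0, 30, 0, 0.6], [0, 0, 20, 0, 0.6], [0, 0, 20, 0, 0.6], [0, 0, 0, 0, 0.6], [0, 0, 0, 0, 0.6]]}

```text
clock: 12.45
eef_pos: [555.7, 122.2, 53.8]
eef_rot: [0.0, 1.0, 0.001, -0.001]
wrist_force: [0.9, -0.6, -0.2]
grip_width: 0.713
grasp_force: 44.3
```

```bash
python3 -c "
from h import *
print(rel(557.5,127.8,33),yaw())"
```

```text
[ 1.8 -5.6 20.8] 0.0012763544702213633
```

Request:
pendant:
  deltas: {"increments":[[1.5, -5.5, 9, 0, 0.6], [0, 0, 7, 0, 0.6], [0, 0, 0, 0, 0.6], [0, 0, 0, 0, 0.6]]}

```text
clock: 12.85
eef_pos: [557.4, 127.9, 38.2]
eef_rot: [0.0, 1.0, 0.001, -0.0]
wrist_force: [0.5, 0.2, -0.0]
grip_width: 0.708
grasp_force: 44.3
```

```bash
python3 -c "
from h import *
print(rel(557.5,127.8,33),yaw())"
```

```text
[0.1 0.1 5.2] 0.0013112829937899776
```

Request:
pendant:
  deltas: {"increments":[[0, 0, 2, 0, 0.6], [0, 0, 0, 0, 0.6]]}

```text
clock: 13.05
eef_pos: [557.4, 127.9, 36.2]
eef_rot: [-0.0, 1.0, 0.001, 0.0]
wrist_force: [0.1, -0.1, -0.9]
grip_width: 0.708
grasp_force: 44.3
```

Request:
pendant:
  deltas: {"increments":[[0, 0, 1.5, 0, 0.6], [0, 0, 0, 0, 0.6]]}

```text
clock: 13.25
eef_pos: [557.3, 127.9, 34.6]
eef_rot: [0.0, 1.0, 0.001, -0.0]
wrist_force: [-0.3, 0.5, -1.2]
grip_width: 0.71
grasp_force: 44.3
```

Request:
pendant:
  deltas: {"increments":[[0, 0, 1.2, 0, 0.6], [0, 0, 0, 0, 0.6]]}

```text
clock: 13.45
eef_pos: [557.3, 127.9, 33.3]
eef_rot: [0.0, 1.0, 0.001, -0.0]
wrist_force: [0.7, 0.7, -0.9]
grip_width: 0.711
grasp_force: 44.3
```

Request:
pendant:
  deltas: {"increments":[[0, 0, 0.8, 0, 0.6], [0, 0, 0, 0, 0.6]]}

```text
clock: 13.65
eef_pos: [557.5, 127.9, 33.1]
eef_rot: [-0.0, 1.0, 0.001, 0.0]
wrist_force: [-1.0, -0.3, 1.8]
grip_width: 0.712
grasp_force: 44.7
```

Contact. Release, rise, and go back 70 mm for a look.

Request:
pendant:
  deltas: {"increments":[[0, 0, 0, 0, 0.8], [0, 0, 0, 0, 1], [0, 0, 0, 0, 1], [0, 0, -25, 0, 1], [0, 0, -45, 0, 1], [-15, 0, -45, 0, 1], [-15, 0, -45, 0, 1], [0, 0, 0, 0, 1], [0, 0, 0, 0, 1]]}

```text
clock: 14.55
eef_pos: [527.6, 128.3, 194.1]
eef_rot: [-0.001, 1.0, 0.001, 0.001]
wrist_force: [-0.0, 1.2, -1.0]
grip_width: 1.001
grasp_force: 0.0
```

```bash
python3 - <<'E'
from h import *
c,im=shot('w6');print(r.state()['eef_pos'],yaw())
im2=cv2.GaussianBlur(im,(3,3),0).astype(int)
for k in blobs((im2[...,0]>=im2[...,1]+1)&(im2.max(2)>90),150):
    if k[:,0,1].mean()<300:
        (x,y),wh,a=cv2.minAreaRect(k);print((x,y),wh,plane(c,[(x,y)],34))
E
```

```text
[527.1 128.  192.5] 0.0011562674802783198
(112.47232818603516, 267.3236389160156) (120.44005584716797, 34.659934997558594) [[449.4 326.4  34. ]]
(321.5, 152.0) (50.0, 51.0) [[558.8 126.5  34. ]]
```

View pics/w6.png

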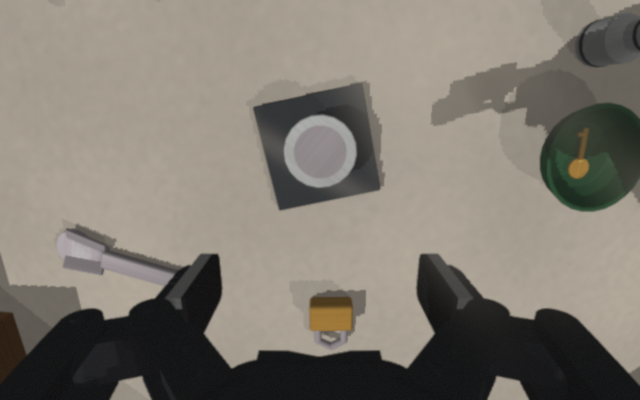

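The tin's lid is centred at (320,151) on the tile, whose corners are (365,83), (254,107), (279,209) and (381,188).

Run:
```python
from h import *
c,i=load("w6")
q=np.array([(365,83),(254,107),(279,209),(381,188)],np.float32)
q=cv2.cornerSubPix(cv2.cvtColor(i,cv2.COLOR_BGR2GRAY),q.reshape(-1,1,2),(4,4),(-1,-1),(3,30,.01))[:,0]
P=plane(c,q,8);print(q.tolist(),P.mean(0),plane(c,[(320.5,151)],34))
c5,_=load("w5");c3,_=load("w3");print("small",plane(c5,[(368.5,18.5)],22),plane(c3,[(593,76.5)],22),tri(c5,(368.5,18.5),c3,(593,76.5)))
print(rel(520,-363,190))
```

```text
[[365.0, 83.0], [252.53001403808594, 106.92085266113281], [279.09228515625, 209.82606506347656], [379.1117248535156, 189.49029541015625]] [557.8 128.7   8. ] [[559.7 127.3  34. ]]
small [[ 575.9 -362.6   22. ]] [[ 577.3 -361.2   22. ]] (array([ 577. , -363.1,   19.4]), np.float64(1.1401806629933733))
[ -7.7 491.    2.3]
```

Request:
pendant:
  deltas: {"increments":[[0, 49, 0, 0, 1], [0, 49, 0, 0, 1], [0, 49, 0, 0, 1], [0, 49, 0, 0, 1], [0, 49, 0, 0, 1], [0, 49, 0, 0, 1], [0, 49, 0, 0, 1], [0, 49, 0, 0, 1], [15, 49, 0, 0, 1], [25, 49, 0, 0, 1]]}

```text
clock: 15.6
eef_pos: [564.2, -358.8, 191.1]
eef_rot: [-0.001, 1.0, -0.0, -0.001]
wrist_force: [2.3, 0.6, 1.1]
grip_width: 0.998
grasp_force: 0.0
```

Request:
pendant:
  deltas: {"increments":[[0, 0, 0, 0, 1], [0, 0, 0, 0, 1], [0, 0, 0, 0, 1]]}

```text
clock: 15.9
eef_pos: [564.9, -355.9, 191.4]
eef_rot: [-0.0, 1.0, 0.001, -0.001]
wrist_force: [-0.5, -0.6, 0.2]
grip_width: 1.004
grasp_force: 0.0
```

```bash
python3 - <<'E'
from h import *
c,im=shot('w7');print(r.state()['eef_pos'],yaw())
im2=cv2.GaussianBlur(im,(3,3),0).astype(int)
for k in blobs((im2[...,0]>=im2[...,1]+1)&(im2.max(2)>90),150):
    if k[:,0,1].mean()<300:
        (x,y),wh,a=cv2.minAreaRect(k);p=plane(c,[(x,y)],22)[0];print((x,y),wh,p,rel(p[0],p[1],25))
E
```

```text
[ 565.1 -355.6  192.4] 0.0021007740882468336
(332.109619140625, 164.0410919189453) (29.260290145874023, 14.747185707092285) [ 583.5 -367.3   22. ] [ 18.5  11.8 167.3]
```

Run:
```python
from h import *
c,im=load('w7')
g=cv2.GaussianBlur(cv2.cvtColor(im,6),(3,3),0)[100:240,240:420]
print(cv2.HoughCircles(g,cv2.HOUGH_GRADIENT,1,20,param1=80,param2=12,minRadius=20,maxRadius=34))
cv2.imwrite("pics/w7c.png",cv2.resize(im[60:260,200:460],None,fx=2,fy=2))
```

```text
[[[86.5 68.5 21. ]]]
```

View pics/w7c.png

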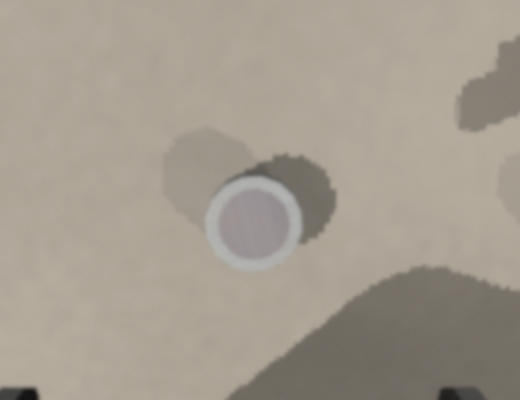

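The small tin's lid centre is at (254,222) in the crop, which is (327,171) in the full image.

```bash
python3 -c "
from h import *
c,im=load('w7');p=plane(c,[(327,171)],22)[0];print(p,rel(p[0],p[1],25))"
```

```text
[ 577.3 -362.8   22. ] [ 12.3   7.3 167.4]
```

Request:
pendant:
  deltas: {"increments":[[6, 3, 30, 0, 1], [5, 3, 40, 0, 1], [0, 0, 40, 0, 1], [0, 0, 30, 0, 1], [0, 0, 16, 0, 1], [0, 0, 0, 0, 1], [0, 0, 0, 0, 1]]}
  force: 40

```text
clock: 16.65
eef_pos: [576.9, -361.9, 38.1]
eef_rot: [0.0, 1.0, 0.001, 0.001]
wrist_force: [0.1, -1.1, 1.5]
grip_width: 0.999
grasp_force: 0.0
```

```bash
python3 -c "
from h import *
print(rel(576.3,-362,26))"
```

```text
[-0.6  0.1 12.1]
```

Request:
pendant:
  deltas: {"increments":[[0, 0.5, 12.5, 0, 1], [0, 0, 0, 0, 0.8], [0, 0, 0, 0, 0.6], [0, 0, 0, 0, 0.4], [0, 0, 0, 0, 0.4], [0, 0, 0, 0, 0.4], [0, 0, 0, 0, 0.4]]}
  force: 40

```text
clock: 17.35
eef_pos: [576.8, -363.2, 25.0]
eef_rot: [0.0, 1.0, 0.001, 0.001]
wrist_force: [0.0, 0.3, 4.5]
grip_width: 0.496
grasp_force: 41.0
```

Request:
pendant:
  deltas: {"increments":[[0, 0, -15, 0, 0.4], [0, 0, -30, 0, 0.4], [0, 0, -40, 0, 0.4], [0, 0, -40, 0, 0.4], [0, 0, 0, 0, 0.4]]}

```text
clock: 17.85
eef_pos: [578.9, -364.7, 156.3]
eef_rot: [0.003, 1.0, 0.001, 0.005]
wrist_force: [-0.3, -0.6, 0.9]
grip_width: 0.501
grasp_force: 40.8
```

Request:
pendant:
  deltas: {"increments":[[-10, -49, -15, 0, 0.4], [-10, -49, 0, 0, 0.4], [0, -49, 0, 0, 0.4], [0, -49, 0, 0, 0.4], [0, -49, 0, 0, 0.4], [0, -49, 0, 0, 0.4], [0, -49, 0, 0, 0.4], [0, -49, 0, 0, 0.4], [0, -49, 0, 0, 0.4], [0, -49, 0, 0, 0.4]]}

```text
clock: 18.85
eef_pos: [555.5, 126.9, 163.1]
eef_rot: [-0.0, 1.0, 0.001, -0.0]
wrist_force: [1.4, -0.3, -1.9]
grip_width: 0.498
grasp_force: 40.9
```

Request:
pendant:
  deltas: {"increments":[[0, 0, 30, 0, 0.4], [0, 0, 30, 0, 0.4], [0, 0, 15, 0, 0.4], [0, 0, 0, 0, 0.4], [0, 0, 0, 0, 0.4]]}

```text
clock: 19.35
eef_pos: [556.4, 124.9, 88.8]
eef_rot: [0.0, 1.0, 0.001, 0.0]
wrist_force: [0.1, 0.9, -0.0]
grip_width: 0.498
grasp_force: 40.9
```

```bash
python3 -c "
from h import *
print(rel(557.5,127.8,60),yaw())"
```

```text
[ 1.1 -2.9 28.8] 0.0012957626203085534
```

Request:
pendant:
  deltas: {"increments":[[1, -3, 14, 0, 0.4], [0, 0, 9, 0, 0.4], [0, 0, 0, 0, 0.4], [0, 0, 0, 0, 0.4]]}

```text
clock: 19.75
eef_pos: [557.5, 127.9, 66.2]
eef_rot: [-0.0, 1.0, 0.001, 0.0]
wrist_force: [1.4, -0.0, -0.7]
grip_width: 0.499
grasp_force: 40.9
```

```bash
python3 -c "
from h import *
print(rel(557.5,127.8,60),yaw())"
```

```text
[-0.   0.1  6.2] 0.0012359282702464982
```

Request:
pendant:
  deltas: {"increments":[[0, 0, 3.5, 0, 0.4], [0, 0, 0, 0, 0.4]]}

```text
clock: 19.95
eef_pos: [557.2, 127.9, 62.1]
eef_rot: [-0.0, 1.0, 0.001, 0.0]
wrist_force: [-0.4, 0.5, -1.1]
grip_width: 0.495
grasp_force: 40.9
```

Request:
pendant:
  deltas: {"increments":[[0, 0, 1.2, 0, 0.4], [0, 0, 0, 0, 0.4]]}

```text
clock: 20.15
eef_pos: [557.2, 127.9, 60.8]
eef_rot: [0.0, 1.0, 0.001, -0.0]
wrist_force: [0.2, 0.9, -0.8]
grip_width: 0.496
grasp_force: 40.9
```

Request:
pendant:
  deltas: {"increments":[[0, 0, 1.2, 0, 0.4], [0, 0, 0, 0, 0.4]]}

```text
clock: 20.35
eef_pos: [557.1, 128.0, 59.5]
eef_rot: [0.0, 1.0, 0.001, -0.0]
wrist_force: [-0.0, 0.1, -0.2]
grip_width: 0.498
grasp_force: 40.9
```

Request:
pendant:
  deltas: {"increments":[[0, 0, 0.8, 0, 0.4], [0, 0, 0, 0, 0.4]]}

```text
clock: 20.55
eef_pos: [557.2, 128.0, 59.0]
eef_rot: [0.0, 1.0, 0.001, 0.0]
wrist_force: [0.1, 0.6, 0.6]
grip_width: 0.5
grasp_force: 41.1
```

Request:
pendant:
  deltas: {"increments":[[0, 0, 0.5, 0, 0.4], [0, 0, 0, 0, 0.4]]}

```text
clock: 20.75
eef_pos: [557.3, 128.0, 59.0]
eef_rot: [-0.0, 1.0, 0.001, 0.0]
wrist_force: [-3.6, 0.3, 4.6]
grip_width: 0.498
grasp_force: 41.4
```

Request:
pendant:
  deltas: {"increments":[[0, 0, 0, 0, 0.65], [0, 0, 0, 0, 0.8], [0, 0, 0, 0, 0.9], [0, 0, -20, 0, 0.9], [0, 0, -40, 0, 0.9], [0, 0, -40, 0, 0.9], [0, 0, -40, 0, 0.9], [-31, -48, 0, 0, 1], [-31, -48, 0, 0, 1], [-31, -48, 0, 0, 1]]}

```text
clock: 21.75
eef_pos: [474.8, 254.9, 198.5]
eef_rot: [-0.0, 1.0, -0.0, 0.0]
wrist_force: [0.5, 0.5, -1.3]
grip_width: 1.002
grasp_force: 0.0
```

Request:
pendant:
  deltas: {"increments":[[-31, -48, 0, 0, 1], [0, 0, 0, -0.145, 1], [0, 0, 0, -0.145, 1], [0, 0, 0, -0.145, 1], [0, 0, 0, -0.145, 1], [0, 0, 0, -0.145, 1], [0, 0, 0, -0.145, 1], [0, 0, 0, -0.145, 1], [0, 0, 0, -0.145, 1], [0, 0, 0, -0.145, 1]]}

```text
clock: 22.75
eef_pos: [448.4, 295.8, 198.1]
eef_rot: [0.0, 0.792, 0.61, -0.0]
wrist_force: [-0.3, 0.4, 0.4]
grip_width: 0.998
grasp_force: 0.0
```

Request:
pendant:
  deltas: {"increments":[[0, 0, 0, 0, 1], [0, 0, 0, 0, 1]]}

```text
clock: 22.95
eef_pos: [448.5, 295.9, 198.2]
eef_rot: [-0.0, 0.795, 0.606, -0.0]
wrist_force: [-0.0, -0.3, 0.2]
grip_width: 0.998
grasp_force: 0.0
```

```bash
python3 -c "
from h import *
c,im=shot('w8');print(r.state()['eef_pos'],yaw())
im2=cv2.GaussianBlur(im,(3,3),0).astype(int)
for k in blobs((im2[...,0]>=im2[...,1]+1)&(im2.max(2)>90),150):
    (x,y),wh,a=cv2.minAreaRect(k);print((x,y),wh,a)
"
```

```text
[448.4 295.8 198.2] 1.302696392772379
(627.0, 325.5) (45.0, 24.0) 90.0
(298.5, 200.5) (73.0, 17.0) 90.0
(299.5, 106.5) (93.0, 49.0) 90.0
```

View pics/w8.png

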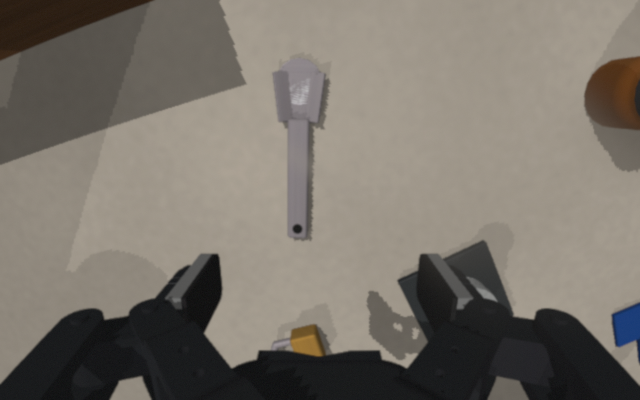

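The shoehorn's handle end is at (298,238), its blade tip at (298.5,56) and the bar–blade junction at (299,121).

Run:
```python
from h import *
c,_=load("w8");T=r.get_calibration("top")
P=plane(c,[(298,238),(299.5,121),(298.5,56)],9);print(P,np.linalg.norm(P[0]-P[2]),np.linalg.norm(P[0]-P[1]))
v=P[1]-P[0];th=np.arctan2(v[1],v[0]);m=P[0]+v/np.linalg.norm(v)*85;print("mid",m,(P[0]+P[2])/2,"dir",th,"yaw",yaw())
print(tri(T,(215.75,268.75),c,(298,238)), rel(m[0],m[1],24))
```

```text
[[412.1 244.9   9. ]
 [445.6 354.1   9. ]
 [460.2 407.8   9. ]] 169.82720239561337 114.26105285388972
mid [437.  326.2   9. ] [436.2 326.3   9. ] dir 1.2733853668456891 yaw 1.302696392772379
(array([411.2, 242.6,   3.1]), np.float64(0.3372133042539493)) [ 26.2 -19.  174.2]
```

Request:
pendant:
  deltas: {"increments":[[13, -10, 30, 0.018, 1], [13, -9.5, 40, 0, 1], [0, 0, 40, 0, 1], [0, 0, 35, 0, 1], [0, 0, 16, 0, 1], [0, 0, 0, 0, 0.8], [0, 0, 0, 0, 0.6], [0, 0, 0, 0, 0.6]]}
  force: 40

```text
clock: 23.8
eef_pos: [437.6, 327.0, 38.9]
eef_rot: [-0.0, 0.8, 0.6, 0.001]
wrist_force: [-0.4, 0.5, -0.1]
grip_width: 0.6
grasp_force: 0.0
```

```bash
python3 -c "
from h import *
print(rel(436.6,326.2,25.5),yaw())"
```

```text
[-1.1 -0.7 13.4] 1.287622307026352
```

Request:
pendant:
  deltas: {"increments":[[-1, -0.5, 8, 0, 0.5], [0, 0, 5.5, 0, 0.4], [0, 0, 0, 0, 0.3], [0, 0, 0, 0, 0.15], [0, 0, 0, 0, 0.15], [0, 0, 0, 0, 0.15], [0, 0, 0, 0, 0.15]]}
  force: 60

```text
clock: 24.5
eef_pos: [436.0, 325.3, 23.8]
eef_rot: [-0.0, 0.8, 0.6, -0.0]
wrist_force: [0.5, -0.3, -1.6]
grip_width: 0.209
grasp_force: 59.5
```

Request:
pendant:
  deltas: {"increments":[[0, 0, -10, 0, 0.15], [0, 0, -15, 0, 0.15], [0, 0, -25, 0, 0.15], [0, 0, -30, 0, 0.15], [0, 0, 0, 0, 0.15], [0, 0, 0, 0, 0.15]]}

```text
clock: 25.1
eef_pos: [436.1, 325.7, 105.0]
eef_rot: [-0.0, 0.8, 0.6, 0.001]
wrist_force: [-0.2, 0.5, -2.6]
grip_width: 0.212
grasp_force: 59.6
```

Request:
pendant:
  deltas: {"increments":[[0, 0, -25, 0.143, 0.15], [0, 0, -25, 0.143, 0.15], [0, 0, -20, 0.143, 0.15], [0, 0, 0, 0.143, 0.15], [0, 0, 0, 0.143, 0.15], [0, 0, 0, 0.143, 0.15], [0, 0, 0, 0.143, 0.15], [0, 0, 0, 0.143, 0.15], [0, 0, 0, 0.143, 0.15], [0, 0, 0, 0, 0.15]]}

```text
clock: 26.1
eef_pos: [435.5, 324.9, 172.7]
eef_rot: [0.001, 1.0, -0.0, -0.001]
wrist_force: [0.5, 0.5, -0.8]
grip_width: 0.208
grasp_force: 59.5
```

```bash
python3 -c "
from h import *
print(rel(556.8,2.7,175),yaw())"
```

```text
[121.4 322.1  -2. ] -0.00020735489379619562
```

Request:
pendant:
  deltas: {"increments":[[17, 46, 0, 0, 0.15], [17, 46, 0, 0, 0.15], [17, 46, 0, 0, 0.15], [17, 46, 0, 0, 0.15], [17, 46, 0, 0, 0.15], [18, 46, 0, 0, 0.15], [18, 46, 0, 0, 0.15], [0, 0, 0, 0, 0.15], [0, 0, 0, 0, 0.15], [0, 0, 0, 0, 0.15]]}

```text
clock: 27.1
eef_pos: [557.0, 4.0, 173.4]
eef_rot: [-0.0, 1.0, 0.002, -0.001]
wrist_force: [0.4, 0.4, -1.6]
grip_width: 0.207
grasp_force: 59.6
```

```bash
python3 -c "
from h import *
shot('w9');print(rel(556.8,2.7,30),yaw())"
```

```text
[ -0.1   1.7 143.6] 0.003910568285721565
```

View pics/w9.png

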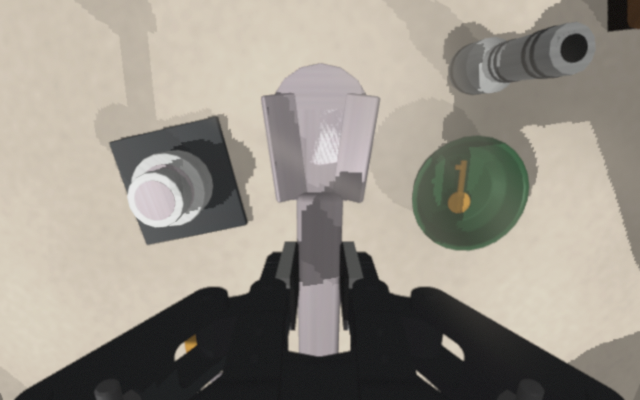

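The horn is held straight. The tins are stacked on the tile (lid at (155,200)), the dish is at (470,193), and the flashlight stands behind it.

```bash
python3 -c "
from h import *
c,_=load('w9');print(plane(c,[(470,193)],32),plane(c,[(218,118),(110,144),(148,244),(245,222)],8).mean(0))"
```

```text
[[ 557.3 -120.4   32. ]] [558.2 128.    8. ]
```

Request:
pendant:
  deltas: {"increments":[[0, 1.5, 40, 0, 0.15], [0, 0, 40, 0, 0.15], [0, 0, 30, 0, 0.15], [0, 0, 20, 0, 0.15], [0, 0, 7, 0, 0.15], [0, 0, 0, 0, 0.15], [0, 0, 0, 0, 0.15]]}

```text
clock: 27.85
eef_pos: [558.3, 2.7, 38.2]
eef_rot: [-0.0, 1.0, 0.001, 0.001]
wrist_force: [-0.3, 0.9, -1.2]
grip_width: 0.212
grasp_force: 59.6
```

Request:
pendant:
  deltas: {"increments":[[0, 0, 3, 0, 0.15], [0, 0, 0, 0, 0.15]]}

```text
clock: 28.05
eef_pos: [557.7, 2.2, 34.5]
eef_rot: [-0.0, 1.0, 0.001, 0.001]
wrist_force: [-0.3, -0.0, -0.8]
grip_width: 0.21
grasp_force: 59.6
```

Request:
pendant:
  deltas: {"increments":[[-0.5, -0.5, 5, 0, 0.15], [0, 0, 2.5, 0, 0.15], [0, 0, 0, 0, 0.15]]}

```text
clock: 28.35
eef_pos: [556.4, 2.4, 25.8]
eef_rot: [0.0, 1.0, 0.001, -0.001]
wrist_force: [-1.2, -0.8, -1.8]
grip_width: 0.209
grasp_force: 59.6
```

Request:
pendant:
  deltas: {"increments":[[0, 0, 1, 0, 0.15], [0, 0, 0, 0, 0.15]]}

```text
clock: 28.55
eef_pos: [556.9, 2.4, 25.2]
eef_rot: [0.0, 1.0, 0.001, -0.0]
wrist_force: [-0.4, -0.1, -1.9]
grip_width: 0.212
grasp_force: 59.6
```

Request:
pendant:
  deltas: {"increments":[[0, 0, 1, 0, 0.15], [0, 0, 0, 0, 0.15]]}

```text
clock: 28.75
eef_pos: [556.8, 2.5, 24.2]
eef_rot: [-0.0, 1.0, 0.001, -0.0]
wrist_force: [0.4, 0.8, -1.1]
grip_width: 0.209
grasp_force: 59.6
```

Request:
pendant:
  deltas: {"increments":[[0, 0, 0.6, 0, 0.15], [0, 0, 0, 0, 0.15]]}

```text
clock: 28.95
eef_pos: [556.9, 2.5, 23.8]
eef_rot: [-0.0, 1.0, 0.001, 0.0]
wrist_force: [-0.1, -0.5, -1.5]
grip_width: 0.214
grasp_force: 59.6
```

Request:
pendant:
  deltas: {"increments":[[0, 0, 0.4, 0, 0.15], [0, 0, 0, 0, 0.15]]}

```text
clock: 29.15
eef_pos: [556.9, 2.5, 23.7]
eef_rot: [0.0, 1.0, 0.001, 0.0]
wrist_force: [-2.4, 0.7, 3.3]
grip_width: 0.209
grasp_force: 60.1
```

Contact. Release, rise and back away, then take the final check.

Request:
pendant:
  deltas: {"increments":[[0, 0, 0, 0, 0.3], [0, 0, 0, 0, 0.5], [0, 0, 0, 0, 0.5], [0, 0, -20, 0, 0.5], [0, 0, -40, 0, 0.5], [0, 0, -45, 0, 0.5], [0, 0, -45, 0, 0.5], [-30, 0, -40, 0, 0.5], [0, 0, 0, 0, 0.5], [0, 0, 0, 0, 0.5]]}

```text
clock: 30.15
eef_pos: [527.0, 2.7, 214.8]
eef_rot: [-0.001, 1.0, 0.001, 0.002]
wrist_force: [0.8, 0.4, -0.9]
grip_width: 0.5
grasp_force: 0.0
```

```bash
python3 -c "
from h import *
shot('w10');print(r.state()['eef_pos'],yaw())
cv2.imwrite('pics/s10.png',r.read_camera('scene')[...,::-1])"
```

```text
[526.6   2.6 213.2] 0.001192654112480523
```

View pics/w10.png

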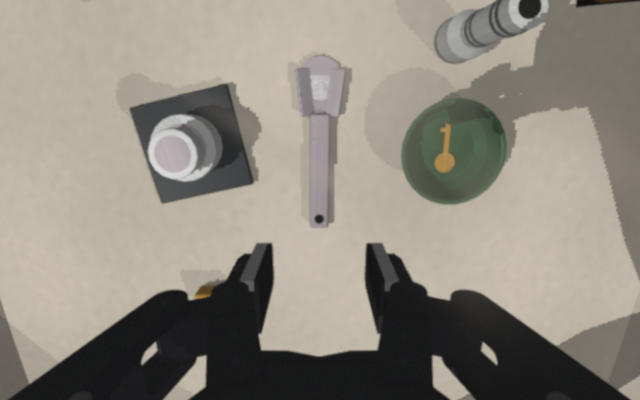

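View pics/s10.png

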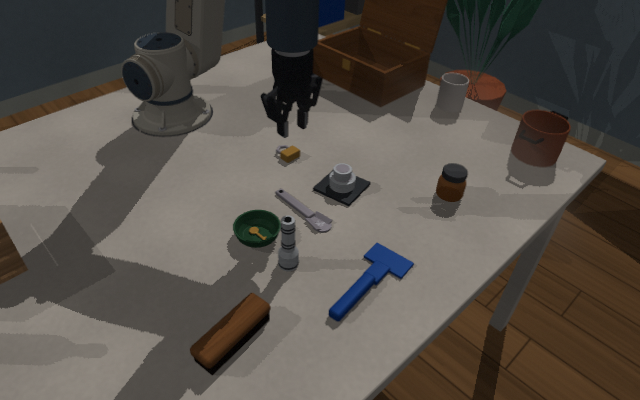

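The wrist view shows the horn from (318,228) to (321,55), the small lid at (173,153) and the dish at (454,150). The scene view shows everything standing and the bystanders where they were.

Run:
```python
from h import *
c,_=load("w10")
e=plane(c,[(318,228),(321,55)],8);print("horn",e.mean(0),np.arctan2(e[1,1]-e[0,1],e[1,0]-e[0,0]))
print("small",plane(c,[(173,153.5)],56),"tile",plane(c,[(231,84),(131,107),(162,203),(253,183)],8).mean(0),"dish",plane(c,[(454.5,150.5)],32),"fl",plane(c,[(530,8)],119))
```

```text
horn [556.9   2.5   8. ] -0.015670472575226663
small [[557.4 126.9  56. ]] tile [558.1 126.5   8. ] dish [[ 557.1 -121.5   32. ]] fl [[ 655.6 -124.9  119. ]]
```

All within tolerance: the flashlight is 99 mm beyond the dish and 2–3 mm sideways.

```bash
python3 -c "
from station import r
print(r.finish_job())"
```

```text
the job is handed in; nothing more can be done
None
```

I've handed in the job, though the hand-in returned no verdict: by my last camera check the two tins are centred on the tile, the shoehorn is straight and midway between dish and tile, the flashlight is upright about 99 mm beyond the dish centre, and the bystanders look unmoved.

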